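# Pack the freezing box, then open the flask and hold its cap off

### The arm

A 7-joint arm with a two-finger parallel gripper is mounted at the origin on the work surface. World frame = base frame: x ahead of the robot, y to its left, z up, the work surface at z = 0. Lengths are in m, angles in rad, forces in N, time in s.
With the tool pointing down it reaches from about 0.425 to 0.925 m from the base axis. Payload 6.8 kg.
Tool frame: the origin (TCP) lies at the very end of the fingers, on their centre line; the grasp point (between the pads) lies 19 mm behind it; z points along the fingers, y is the line along which they close (so a half turn about z gives the same grasp; the last joint's range is limited). The gripper opens to 85 mm and grips with 20 to 120 N. Pads are 22 mm wide; open, the fingers measure 114 mm over their backs; the gripper's body (76 mm by 85 mm) begins 54 mm behind the grasp point. The pads swing forward as they close: fully open they stand 13 mm farther back than shut.
Start: joints at [-1.328, 0.477, 0.022, 1.555, -0.011, 1.109, -0.083], TCP at [0.232, 0.634, 0.231] pointing down, gripper open.
Joint ranges: [-2.96, 2.96], [-0.34, 2.1], [-1.41, 1.46], [0.24, 2.44], [-1.37, 4.51], [0.17, 1.92], [-2.96, 2.96]. Speed limits (rad/s): [2.39, 2.39, 3.14, 3.14, 3.14, 3.14, 3.14].

### API

Orientations are given as a unit quaternion [w, x, y, z].
In Python, from station import bot gives the robot as it stands. The module is installed in compiled form; this text tells all that it offers.
- The arm moves only by the shell command python3 -m jog 'ROWS' [OPENING] [FORCE]. ROWS is JSON, a list of rows, each a list of 4 numbers: the shift along the tool's x, y, z in cm, then the turn about the tool's z in rad. In form: [[x, y, z, spin], ...]. A call has 1 to 20 rows; each row is the pose to reach, as a shift and turn from the pose commanded when the call began, along the tool's axes at that moment; what a row does not reach only later rows make up. A row lasts 1/12 s, in which the tool goes at most 41.7 mm and 7.16 degrees, less where a joint would pass 70% of its speed; a pose out of reach is approached as far as the arm can. A call with a gripper value outside its range is refused whole. OPENING is the closure, from -1 (fully open) to 1 (shut), set as the call begins (- or left out, the last holds). The fingers move at their own pace and stop on an object; FORCE is the grip in N (left out, the last holds). Time passes only in rows, so rows that repeat a pose let the fingers close. It gives the time, the measured TCP pose, the force, the opening and the grip force at its end, in the units of the state.
- bot.get_obs(): the state, without advancing time (a new reading comes with each control period).
- bot.read_camera(name): name is "scene" or "top" or "wrist"; returns a dict with "pixels" (480x640x3 uint8, red, green, blue), "depth" (480x640 float32, m along the optical axis (not along the pixel's ray), 0 where there is no reading), "fovy" (degrees; the focal length in pixels is half the picture's height over the tangent of half this angle, whatever the lens; pixels are square), "cx", "cy" (the principal point, pixels), "pose" (4x4, takes a point from camera to world coordinates). Camera axes: x right, y down, z forward; pixel columns grow to the right and rows downward; lengths in m; the calibration is good to about 2 mm. A picture is of the moment at which its call begins.
- bot.hand_in(): hands the job in; it is judged then, once.
The state is a dict: "t": time; "q": joint angles; "joint_vel": joint speeds; "joint_torque": joint torques, N m; "eef_pos": TCP position; "tool_rot": TCP orientation; "contact_force": force on the tool from outside, world axes, zero at the start; "torque": the same for the moment, N m; "gripper_width": opening from 0.0 (shut) to 1.0 (fully open); "grasp_force": force on a finger pad.
Only numpy, scipy, OpenCV 4.12 (cv2) and the standard library are available. Lean on these libraries where they do the work, as an engineer would, in place of code of your own. Each camera call takes 0.05 s, during which the arm holds its last target. There are 200 camera calls.

### The job

Get the freezing ready: first pack the loose red-lidded jar and the square cold block upright on the floor of the white freezing box, beside the jar already in it. Then unscrew the steel flask's cap - nobody remembers whether its thread is left- or right-handed, so try it both ways without forcing it - lift it straight up until it is a hand's breadth (about 80 mm) above where it sat, and finish while still holding it there level over the flask, not letting go. Leave the bowl and the spatula where they are.

Things in the scene. Friction and masses are not known exactly. Their poses are not given: they have to be found in the camera images.
- jar: The loose specimen jar: upright cylinder with a red lid, 80 mm tall, lid 54 mm diameter (z 56 to 80 mm), clear body 47 to 51 mm diameter. Origin at the centre of its underside, z up. About 0.11 kg. Starts standing on the bench.
- cold_block: The aluminium cold block: square prism 48 x 48 mm, 80 mm tall, four small dark wells in its top. Origin at the centre of its underside, z up, x and y square to its sides. About 0.35 kg. Starts standing on the bench.
- packed_jar: A jar just like the loose one, already standing in the freezing box at the end towards the box's -x; loose. Origin at the centre of its underside.
- freeze_box: White open freezing box fixed to the bench, outside 178 (its x) x 72 (its y) x 44 mm high, walls and floor 6 mm; inside 166 x 60 mm, 38 mm deep. Origin at the centre of its underside, z up. It takes the three items in one row along its x; packed items stick out 42 mm above the walls and can be held across the box's y above the rim.
- cap: The flask's round black screw cap, 60 mm diameter, 42 mm tall, 0.09 kg. Origin at the centre of its underside, z up; x and y turn with it. Coarse thread, turns easily: the wrong way it stops hard within 5 degrees; the right way (clockwise or counter-clockwise, varies, unseen) it lifts free after 65 degrees and turns on to about 105. Until then it cannot be pulled off.
- flask_neck (a point): Centre of the flat seat on the flask's shoulder, where the cap's underside sits, 150 mm above the bench. The neck stands 19 mm above it inside the cap, so the cap must rise about 20 mm to be clear. Axes as the world.
- flask: The stainless steel flask, fixed to the bench: 110 mm diameter body on a 144 mm diameter, 12 mm high foot, shoulder at 150 mm. Origin at the centre of its underside.
- bowl: Bystander: steel bowl, 110 mm across, 45 mm high, on the bench beyond the flask. Origin at the centre of its underside. Not to be moved.
- spatula: Bystander: wooden-handled spatula, under 300 mm long, lying across the far part of the bench. Origin near its middle. Not to be moved.
Mind the look-alikes: they are no part of the job. Leave any green look-alike of the jar alone.

How it is judged:
On the way, in this order (a step that is already met when the one before it is completed fails the run):
1. the jar and the cold block stand packed in the box beside the first jar, released (x of jar in the frame of freeze_box between -0.075 and 0.075 m and y of jar in the frame of freeze_box between -0.02 and 0.02 m and height (world z) of each of jar, cold_block, packed_jar below 0.012 m and angle between each of jar, cold_block, packed_jar's own z axis and vertical below 0.12 rad and x of cold_block in the frame of freeze_box between -0.075 and 0.075 m and y of cold_block in the frame of freeze_box between -0.02 and 0.02 m and x of packed_jar in the frame of freeze_box between -0.075 and 0.075 m and y of packed_jar in the frame of freeze_box between -0.02 and 0.02 m and linear speed of each of jar, cold_block below 0.03 m/s and contact force between the fingers and jar below 0.1 N and contact force between the fingers and cold_block below 0.1 N), for 0.2 s.
2. the cap is off the neck, held in the fingers over 50 mm above its seat (z of cap in the frame of flask_neck above 0.05 m and horizontal distance between cap and flask_neck below 0.06 m and angle between cap's own z axis and vertical below 0.3 rad and contact force between cap and the fingers above 1 N and contact force between cap and flask below 0.1 N), for 0.2 s.
At the end, for the whole second after the job is handed in: Both jars and the block stand upright (0.12 rad) on the box floor, still and released; the cap is held still in the fingers over 50 mm above its seat, within 60 mm of the flask axis, within 0.3 rad of level, not touching the flask. Bowl and spatula within 30 mm of their places (all of step 1 and all of step 2 and linear speed of cap below 0.03 m/s); the arm keeps its last pose, push and grip.
It fails at once if the bowl was moved (distance of bowl from where it was at the start of the episode above 0.03 m).
It fails at once if the spatula was moved (distance of spatula from where it was at the start of the episode above 0.03 m).
It also fails if it takes over 72 s, if anything falls off the work surface, if the arm or the gripper's body presses on something with over 40 N, if the wrist force passes 120 N, or if a joint passes its speed limit or range.

## Working session

There is one attempt and no reset: what is moved stays moved. The work goes in short steps, Python scripts to look and compute and a shell command to move; the robot and the scene stay as the last step left them, time stands still between calls to the robot, and variables do not carry over. Pictures are saved under pics/ and viewed, at most 10 in all, crops included, and the job is handed in when it is done.

```bash
mkdir -p pics; ls; python3 - <<'E'
from station import bot
import cv2,numpy as np
o=bot.get_obs();print(o['t'],o['eef_pos'],o['tool_rot'],o['gripper_width'])
for n in("top","scene"):
    c=bot.read_camera(n);np.savez(n+'.npz',**c)
    cv2.imwrite(f'pics/{n}0.png',c['pixels'][...,::-1]);print(n,c['fovy'],c['cx'],c['cy'],c['pose'].round(3).tolist())
E
```

```text
pics
0.0 [0.23176838 0.63335602 0.23034449] [-1.01524803e-04  1.74468025e-01  9.84662447e-01 -8.73319635e-04] 1.0051371062763093
top 48.635678235181096 326.672967245803 235.0946311819672 [[-0.006, -0.993, 0.117, 0.483], [-1.0, 0.006, -0.003, -0.032], [0.003, -0.117, -0.993, 1.203], [0.0, 0.0, 0.0, 1.0]]
scene 46.65030058490315 311.47656225933525 239.2938912674077 [[0.0, 0.619, -0.786, 1.479], [1.0, -0.007, -0.005, -0.054], [-0.009, -0.786, -0.619, 0.787], [0.0, 0.0, 0.0, 1.0]]
```

View pics/top0.png

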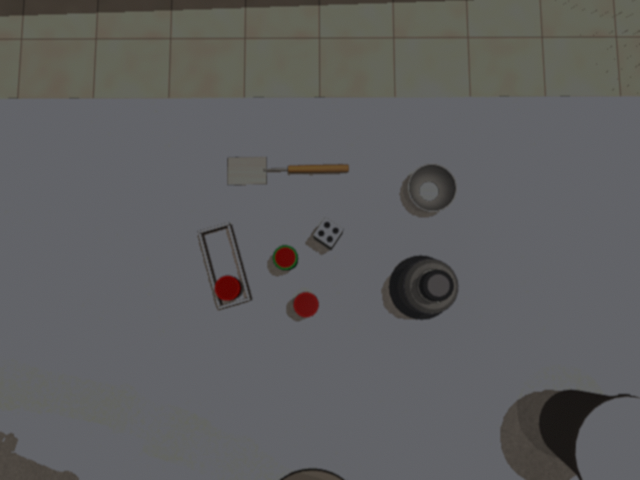

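View pics/scene0.png

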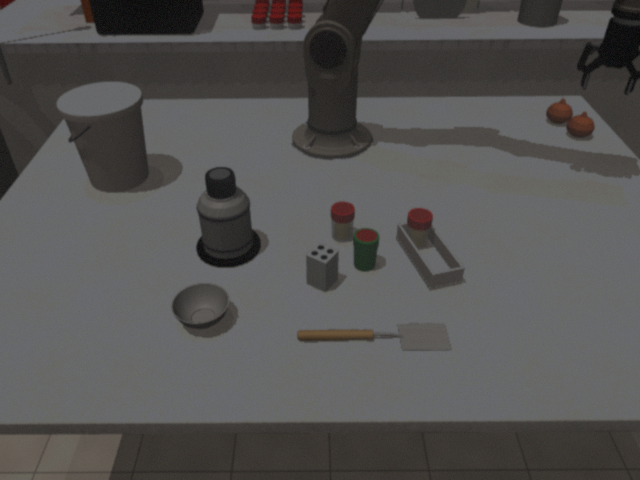

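Top view: loose red jar (306,305), green look-alike with red top (286,258), block (328,234), box around (225,266) with the packed jar at (228,288), cap (437,286), bowl (432,188), spatula (290,170). The scene view agrees.

```bash
cat > h.py <<'E'
import numpy as np, cv2
def focal(c): return 240/np.tan(np.radians(float(c['fovy']))/2)
def ray(c,uv,z):
    uv=np.atleast_2d(np.asarray(uv,float)); f=focal(c); P=c['pose']
    d=np.c_[(uv[:,0]-c['cx'])/f,(uv[:,1]-c['cy'])/f,np.ones(len(uv))]@P[:3,:3].T
    o=P[:3,3]; return o+d*((z-o[2])/d[:,2])[:,None]
def cloud(c):
    v,u=np.mgrid[:480,:640]; f=focal(c); d=c['depth']
    p=np.stack([(u-c['cx'])/f*d,(v-c['cy'])/f*d,d],-1); return p@c['pose'][:3,:3].T+c['pose'][:3,3]
def red(c):
    p=c['pixels'].astype(int); return ((p[...,0]>70)&(p[...,1]<50)&(p[...,2]<50)).astype(np.uint8)
def blobs(m,amin=40):
    n,l,s,ce=cv2.connectedComponentsWithStats(m.astype(np.uint8)); return [(ce[i],s[i],l==i) for i in range(1,n) if s[i,4]>=amin]
E
python3 - <<'E'
from h import *
for n in('top','scene'):
    c=dict(np.load(n+'.npz')); P=cloud(c); Z=P[...,2]; ok=c['depth']>0
    print(n,'bench z',np.median(Z[200:350,:][ok[200:350]]))
    for ce,s,l in blobs(red(c)):
        q=P[l&ok]; q=q[q[:,2]>np.median(q[:,2])-.01] if len(q) else q
        print('red',ce.round(1),s,'ray.08',ray(c,ce,.08)[0].round(4),'.086',ray(c,ce,.086)[0].round(4),'cloud',q.mean(0).round(4),np.ptp(q,0).round(4))
    if n=='scene': continue
    def tops(lo,hi,xr,yr,name):
        m=ok&(Z>lo)&(Z<hi)&(P[...,0]>xr[0])&(P[...,0]<xr[1])&(P[...,1]>yr[0])&(P[...,1]<yr[1])
        for ce,s,l in blobs(m):
            q=P[l]; r=cv2.minAreaRect(q[:,:2].astype(np.float32)*1000)
            print(name,len(q),'z',np.median(q[:,2]).round(4),'rect mm',np.round(r[0],1),np.round(r[1],1),round(r[2],1))
    A=((.3,.8),(-.4,.4))
    tops(.07,.095,A,'' or A[1],'') if 0 else None
    tops(.07,.095,*A,'z80'); tops(.035,.055,*A,'z44'); tops(.18,.21,*A,'cap')
E
```

```text
top bench z -0.0005584105499758518
red [284.6 257.1] [275 248  20  19 306] ray.08 [0.5695 0.0533 0.08  ] .086 [0.569  0.0528 0.086 ] cloud [0.5695 0.0532 0.0796] [0.0388 0.0408 0.0138]
red [226.8 287.8] [215 276  25  25 500] ray.08 [0.5054 0.1748 0.08  ] .086 [0.5053 0.1737 0.086 ] cloud [0.5053 0.1737 0.0853] [0.0502 0.0515 0.0139]
red [305.2 304.4] [293 292  25  26 494] ray.08 [0.4697 0.0098 0.08  ] .086 [0.4698 0.0096 0.086 ] cloud [0.4697 0.0097 0.0796] [0.0521 0.0505 0.0126]
z80 509 z 0.0792 rect mm [622.7 -38.5] [48.1 48.8] 55.4
z80 500 z 0.0794 rect mm [567.7  53.7] [53.  51.2] 87.9
z80 62 z 0.081 rect mm [ 499.7 -200.5] [80.7 17.9] 7.2
z80 531 z 0.0854 rect mm [505.  174.1] [53.8 50.1] 89.7
z80 513 z 0.0796 rect mm [468.5   9.4] [52.  51.9] 44.3
z44 397 z 0.0421 rect mm [ 725.6 -271.2] [108.2 107.2] 90.0
z44 660 z 0.0424 rect mm [555.1 190.8] [177.8  73.1] 16.0
z44 60 z 0.0415 rect mm [ 489.9 -201.1] [78.2 17.5] 19.0
cap 806 z 0.1912 rect mm [ 505.3 -245.1] [59.5 59.5] 72.4
scene bench z 0.00029074423757957657
red [259.2  10.4] [252   3  16  16 180] ray.08 [-1.0145 -0.2839  0
[... 613 characters left out ...]
.0774 0.6623 0.08  ] .086 [0.0893 0.6562 0.086 ] cloud [0.0033 0.7001 0.0428] [0.0455 0.0203 0.0208]
red [586.8 127.1] [580 123  14   8  60] ray.08 [0.0947 0.6929 0.08  ] .086 [0.1065 0.6865 0.086 ] cloud [0.0211 0.7326 0.0424] [0.0271 0.0442 0.0204]
red [342.5 208.9] [332 203  22  13 239] ray.08 [0.4742 0.0088 0.08  ] .086 [0.4827 0.0083 0.086 ] cloud [0.4742 0.0088 0.0801] [0.0518 0.0471 0.0079]
red [420.  215.5] [409 209  23  14 264] ray.08 [0.501  0.1752 0.08  ] .086 [0.5093 0.1732 0.086 ] cloud [0.5094 0.1732 0.0861] [0.0477 0.0493 0.0084]
red [366.1 235.2] [356 230  21  12 190] ray.08 [0.569  0.0533 0.08  ] .086 [0.5767 0.0524 0.086 ] cloud [0.5694 0.0533 0.0804] [0.0375 0.0416 0.0061]
```

```bash
cat >> h.py <<'E'
from scipy.spatial.transform import Rotation as R
def go(o,xyz,ydeg):
    """row (cm, rad) from the present pose to world xyz with tool y along world angle ydeg (mod 180: as given)"""
    r=R.from_quat(o['tool_rot'],scalar_first=True); d=r.inv().apply(np.array(xyz)-o['eef_pos'])*100
    y=r.apply([0,1,0]); a=np.degrees(np.arctan2(y[1],y[0]))
    s=-np.radians((ydeg-a+180)%360-180)
    print('now',o['eef_pos'].round(4),'y at',a.round(2),'tilt',np.degrees(np.arccos(-r.apply([0,0,1])[2])).round(2),'row',d.round(2),s.round(3))
E
python3 - <<'E'
from h import *; from station import bot
o=bot.get_obs(); go(o,[.470,.0095,.16],106); go(o,[.470,.0095,.20],106)
# block yaw & box check by edges
c=dict(np.load('top.npz'));P=cloud(c);Z=P[...,2]
m=(Z>.036)&(Z<.05)&(abs(P[...,0]-.555)<.11)&(abs(P[...,1]-.19)<.07); q=P[m][:,:2]-[.5551,.1908]
for a in (14,15,16,17,18,19):
    t=np.radians(a);X=q@[np.cos(t),np.sin(t)];Y=q@[-np.sin(t),np.cos(t)];print(a,np.ptp(X).round(4),np.ptp(Y).round(4),((X.max()+X.min())/2).round(4),((Y.max()+Y.min())/2).round(4), end=' ')
    e=abs(X)<.06; 
    for s in (1,-1):
        k=e&(Y*s>.02); print('slope',np.degrees(np.polyfit(X[k],Y[k],1)[0]).round(2),'meanY',Y[k].mean().round(4),end=' ')
    print()
E
```

```text
now [0.2318 0.6334 0.2304] y at 69.9 tilt 0.09 row [-43.81 -50.39   7.13] -0.63
now [0.2318 0.6334 0.2304] y at 69.9 tilt 0.09 row [-43.81 -50.4    3.13] -0.63
14 0.1795 0.0769 -0.0002 -0.0005 slope 1.57 meanY 0.0325 slope 1.32 meanY -0.0335 
15 0.1785 0.0746 -0.0002 -0.0004 slope 0.51 meanY 0.0324 slope 0.29 meanY -0.0334 
16 0.1778 0.0731 0.0 -0.0 slope -0.49 meanY 0.0323 slope -0.68 meanY -0.0334 
17 0.1786 0.0749 0.0001 -0.0 slope -1.4 meanY 0.0323 slope -1.72 meanY -0.0333 
18 0.1795 0.0778 0.0001 -0.0 slope -2.45 meanY 0.0322 slope -2.73 meanY -0.0333 
19 0.1805 0.0806 0.0001 -0.0001 slope -3.48 meanY 0.0321 slope -3.73 meanY -0.0332
```

```bash
python3 -m jog '[[-43.8,-50.4,3.1,-0.62],[-43.8,-50.4,3.1,-0.62],[-43.8,-50.4,3.1,-0.62],[-43.8,-50.4,3.1,-0.62],[-43.8,-50.4,3.1,-0.62],[-43.8,-50.4,3.1,-0.62],[-43.8,-50.4,3.1,-0.62],[-43.8,-50.4,3.1,-0.62],[-43.8,-50.4,3.1,-0.62],[-43.8,-50.4,3.1,-0.62],[-43.8,-50.4,3.1,-0.62],[-43.8,-50.4,3.1,-0.62],[-43.8,-50.4,3.1,-0.62],[-43.8,-50.4,3.1,-0.62],[-43.8,-50.4,3.1,-0.62],[-43.8,-50.4,3.1,-0.62],[-43.8,-50.4,3.1,-0.62],[-43.8,-50.4,3.1,-0.62],[-43.8,-50.4,3.1,-0.62],[-43.8,-50.4,3.1,-0.62]]' -1 30
python3 - <<'E'
from h import *; from station import bot
o=bot.get_obs(); go(o,[.470,.0095,.045],105.5);print(o['q'].round(2),o['contact_force'],o['joint_vel'].round(2))
c=bot.read_camera('wrist');np.savez('w.npz',**c);cv2.imwrite('pics/w0.png',c['pixels'][...,::-1]); print(c['pose'].round(3))
for ce,s,l in blobs(red(c)): print(ce,s,ray(c,ce,.08))
E
```

```text
t: 1.77
eef_pos: [0.4696, 0.0115, 0.2001]
tool_rot: [-0.0, -0.135, 0.991, 0.0]
contact_force: [-0.2, 0.8, -0.5]
gripper_width: 1.005
grasp_force: 0.0
now [0.4696 0.0115 0.2001] y at 105.55 tilt 0.05 row [ 1.000e-02 -2.100e-01  1.551e+01] 0.001
[-0.39  0.17  0.27  2.08 -0.06  0.9   1.75] [-0.21960659  0.83019947 -0.46925585] [-0.01 -0.   -0.   -0.    0.    0.    0.  ]
[[-0.268  0.925  0.27   0.402]
 [ 0.963  0.257  0.075 -0.009]
 [-0.     0.28  -0.96   0.342]
 [ 0.     0.     0.     1.   ]]
[326.39506173 222.93632229] [ 297  200   56   44 1539] [[0.46150695 0.01163254 0.08      ]]
[500.69297401 319.72377286] [ 469  295   60   54 2078] [[0.50325278 0.17775139 0.08      ]]
[339.54530201 346.82718121] [314 331  48  41 596] [[0.56545351 0.0528817  0.08      ]]
[326.92682927 363.30487805] [318 355  19  17  82] [[0.58453251 0.04681054 0.08      ]]
```

```bash
python3 -m jog '[[0,-0.2,4,0],[0,-0.2,8,0],[0,-0.2,11,0],[0,-0.2,13,0],[0,-0.2,14.5,0],[0,-0.2,15.5,0],[0,-0.2,15.5,0],[0,-0.2,15.5,0]]' -1
python3 -m jog '[[0,0,0,0],[0,0,0,0],[0,0,0,0],[0,0,0,0],[0,0,0,0],[0,0,0,0],[0,0,0,0],[0,0,0,0],[0,0,0,0],[0,0,0,0]]' 1 30
python3 -m jog '[[0,0,-3,0],[0,0,-6,0],[0,0,-9,0],[0,0,-9,0]]'
python3 - <<'E'
from h import *; from station import bot
o=bot.get_obs(); 
b=np.array([.5552,.1904]);t=np.radians(15.5);ux=np.array([np.cos(t),np.sin(t)])
pj=np.array([.507,.1735])-b;print('packed',pj@ux,pj@[-ux[1],ux[0]])
for x in (.003,.0045): go(o,[*(b+x*ux),.136],105.5)
c=bot.read_camera('top');cv2.imwrite('pics/t1.png',c['pixels'][150:350,150:450,::-1].repeat(2,0).repeat(2,1))
c=bot.read_camera('scene');np.savez('s1.npz',**c)
P=cloud(c)
for ce,s,l in blobs(red(c),100):
    if ce[1]>140: q=P[l]; print(ce.round(0),s,q[q[:,2]>q[:,2].max()-.006].mean(0).round(4),q[:,2].max().round(4))
E
```

```text
t: 2.48
eef_pos: [0.4706, 0.0089, 0.0454]
tool_rot: [-0.0, -0.135, 0.991, 0.0]
contact_force: [-0.2, 0.5, -0.2]
gripper_width: 0.999
grasp_force: 0.0
t: 3.32
eef_pos: [0.4716, 0.0085, 0.0464]
tool_rot: [0.001, -0.134, 0.991, 0.0]
contact_force: [0.3, 1.9, 6.7]
gripper_width: 0.622
grasp_force: 30.5
t: 3.65
eef_pos: [0.4741, 0.0083, 0.1405]
tool_rot: [0.005, -0.134, 0.991, 0.0]
contact_force: [1.5, 0.2, -1.0]
gripper_width: 0.623
grasp_force: 32.4
packed -0.05096331640037819 -0.0034044649322537675
now [0.4741 0.0083 0.1405] y at 105.38 tilt 0.54 row [-12.94  15.41   0.57] -0.002
now [0.4741 0.0083 0.1405] y at 105.38 tilt 0.54 row [-13.09  15.41   0.57] -0.002
[420. 215.] [408 209  24  14 270] [ 1.4787 -0.0539  0.7865] 0.7865
[366. 235.] [357 229  20  13 193] [ 1.4787 -0.0539  0.7865] 0.7865
```

```bash
python3 -m jog '[[-2,2.4,-1.0,0],[-5,5.7,-1.0,0],[-8,9,-1.0,0],[-10.5,12.4,-1.0,0],[-12.5,14.6,-1,0],[-13.2,15.4,-1,0],[-13.2,15.4,-1,0],[-13.2,15.4,-1,0],[-13.2,15.4,-1,0]]'
python3 - <<'E'
from h import *; from station import bot
o=bot.get_obs(); 
b=np.array([.5552,.1904]);t=np.radians(15.5);ux=np.array([np.cos(t),np.sin(t)]);uy=np.array([-ux[1],ux[0]])
go(o,[*(b+.006*ux),.0535],105.5)
for n in('top','scene'):
    c=bot.read_camera(n);P=cloud(c)
    for ce,s,l in blobs(red(c),60):
        if ce[1]>140:
            q=P[l&(c['depth']>0)]; q=q[q[:,2]>np.percentile(q[:,2],90)-.008]; p=q.mean(0); d=p[:2]-b; print(n,ce.round(0),len(q),p.round(4),'box',(d@ux).round(4),(d@uy).round(4))
    if n=='top':cv2.imwrite('pics/t1.png',c['pixels'][150:350,150:450,::-1].repeat(2,0).repeat(2,1))
c=bot.read_camera('wrist');cv2.imwrite('pics/w1.png',c['pixels'][...,::-1])
E
```

```text
t: 4.5
eef_pos: [0.5559, 0.1894, 0.1442]
tool_rot: [-0.001, -0.133, 0.991, -0.001]
contact_force: [0.3, -0.0, -1.4]
gripper_width: 0.625
grasp_force: 32.4
now [0.5559 0.1894 0.1442] y at 105.31 tilt 0.17 row [-0.59  0.13  9.07] -0.003
top [285. 257.] 316 [0.5697 0.0535 0.0794] box -0.0226 -0.1358
top [227. 288.] 501 [0.505  0.1737 0.0853] box -0.0528 -0.0027
scene [416. 215.] 155 [0.5088 0.1637 0.0872] box -0.0519 -0.0133
scene [366. 235.] 178 [0.5689 0.0531 0.0804] box -0.0235 -0.136
```

View pics/w1.png

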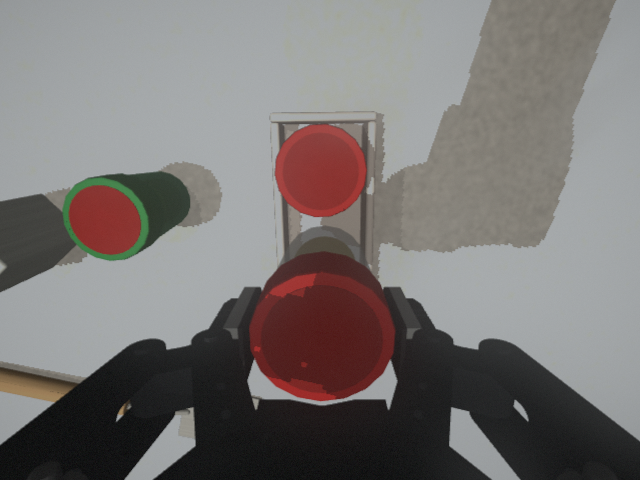

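```bash
python3 - <<'E'
from h import *; from station import bot
o=bot.get_obs(); b=np.array([.5552,.1904]);t=np.radians(15.5);ux=np.array([np.cos(t),np.sin(t)]);uy=np.array([-ux[1],ux[0]])
c=bot.read_camera('wrist');P=cloud(c);z=o['eef_pos'][2]+.0336
for ce,s,l in blobs(red(c),800):
    q=P[l&(c['depth']>0)];print(ce.round(0),s,np.percentile(q[:,2],[50,95]).round(4))
    q=q[q[:,2]>np.percentile(q[:,2],95)-.004]; r=cv2.minEnclosingCircle((q[:,:2]*1000).astype(np.float32)); p=np.array(r[0])/1000
    for nm,x in(('box',p-b),('tcp',p-o['eef_pos'][:2])): print(nm,'x',(x@ux).round(4),'y',(x@uy).round(4),'r',round(r[1],1))
go(o,[*(b+.006*ux),.0535],105.5)
E
```

```text
[ 86. 225.] [ 69 199  38  52 878] [0.0801 0.0811]
box x -0.0191 y -0.1492 r 16.8
tcp x -0.0201 y -0.1482 r 16.8
[323. 329.] [  249   252   146   149 15999] [0.1787 0.1798]
box x -0.0 y -0.0022 r 27.1
tcp x -0.0011 y -0.0012 r 27.1
now [0.5565 0.1897 0.1451] y at 105.28 tilt 0.06 row [-0.5   0.11  9.16] -0.004
```

```bash
python3 -m jog '[[-0.6,0.2,0,0],[-0.6,0.2,3,0],[-0.6,0.2,5,0],[-0.6,0.2,6,0],[-0.6,0.2,7,0],[-0.6,0.2,8,0],[-0.6,0.2,8.6,0],[-0.6,0.2,9.1,0],[-0.6,0.2,9.1,0],[-0.5,0.2,9.1,0],[-0.4,0.2,9.1,0],[-0.3,0.2,9.1,0],[-0.2,0.2,9.1,0],[-0.2,0.2,9.1,0]]'
python3 - <<'E'
from h import *; from station import bot
o=bot.get_obs(); b=np.array([.5552,.1904]);t=np.radians(15.5);ux=np.array([np.cos(t),np.sin(t)]);uy=np.array([-ux[1],ux[0]])
c=bot.read_camera('wrist');P=cloud(c);cv2.imwrite('pics/w2.png',c['pixels'][...,::-1])
for ce,s,l in blobs(red(c),800):
    q=P[l&(c['depth']>0)]
    q=q[q[:,2]>np.percentile(q[:,2],95)-.004]; r=cv2.minEnclosingCircle((q[:,:2]*1000).astype(np.float32)); p=np.array(r[0])/1000
    x=p-b; print('box x',(x@ux).round(4),'y',(x@uy).round(4),'r',round(r[1],1),np.median(q[:,2]).round(4))
go(o,[*b,.052],105.5)
E
```

```text
t: 5.87
eef_pos: [0.5582, 0.1942, 0.0547]
tool_rot: [0.0, -0.134, 0.991, 0.0]
contact_force: [-0.0, 0.1, -1.2]
gripper_width: 0.623
grasp_force: 32.4
box x -0.0174 y -0.0006 r 47.3 0.0879
now [0.5582 0.1942 0.0547] y at 105.43 tilt 0.02 row [ 0.39 -0.29  0.27] -0.001
```

View pics/w2.png

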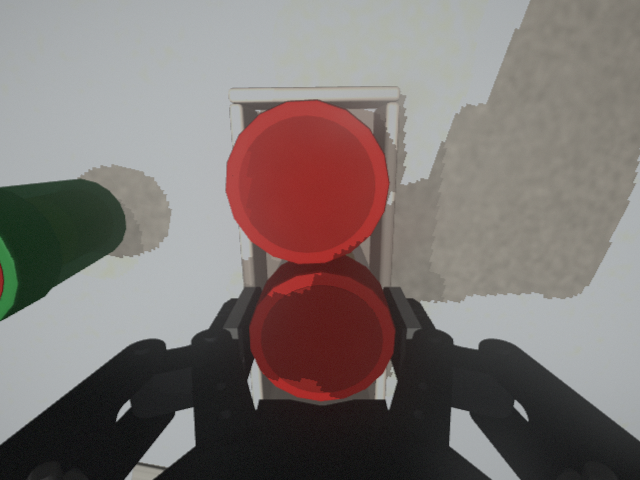

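```bash
python3 -m jog '[[0,-0.1,0.1,0],[0.1,-0.1,0.2,0],[0.2,-0.1,0.2,0],[0.2,-0.1,0.2,0],[0.2,-0.1,0.2,0]]'
python3 -m jog '[[0,0,0,0],[0,0,0,0],[0,0,0,0],[0,0,0,0],[0,0,0,0],[0,0,-1,0],[0,0,-4,0],[0,0,-8,0],[0,0,-12,0],[0,0,-12,0],[0,0,-12,0]]' -1
python3 - <<'E'
from h import *; from station import bot
o=bot.get_obs(); b=np.array([.5552,.1904]);t=np.radians(15.5);ux=np.array([np.cos(t),np.sin(t)]);uy=np.array([-ux[1],ux[0]])
c=bot.read_camera('wrist');P=cloud(c);cv2.imwrite('pics/w3.png',c['pixels'][...,::-1])
for ce,s,l in blobs(red(c)|0,300):
    q=P[l&(c['depth']>0)]
    q=q[q[:,2]>np.percentile(q[:,2],95)-.004]; r=cv2.minEnclosingCircle((q[:,:2]*1000).astype(np.float32)); p=np.array(r[0])/1000
    x=p-b; print('box x',(x@ux).round(4),'y',(x@uy).round(4),'r',round(r[1],1),np.median(q[:,2]).round(4),s)
for y in (55.4,145.4): go(o,[.6227,-.0385,.17],y)
E
```

```text
t: 6.33
eef_pos: [0.5571, 0.1927, 0.0525]
tool_rot: [0.0, -0.134, 0.991, 0.0]
contact_force: [1.4, 0.1, 0.8]
gripper_width: 0.626
grasp_force: 32.4
t: 7.25
eef_pos: [0.5585, 0.1934, 0.1758]
tool_rot: [0.003, -0.134, 0.991, 0.001]
contact_force: [-0.3, -0.4, -1.4]
gripper_width: 1.0
grasp_force: 0.0
box x -0.0191 y 0.0031 r 43.9 0.0859 [ 284  148   77  123 6196]
box x -0.0226 y -0.1364 r 21.8 0.08 [  95  174   62   60 2848]
now [0.5585 0.1934 0.1758] y at 105.41 tilt 0.37 row [-2.000e-02 -2.406e+01  5.500e-01] 0.873
now [0.5585 0.1934 0.1758] y at 105.41 tilt 0.37 row [-2.000e-02 -2.406e+01  5.500e-01] -0.698
```

View pics/w3.png

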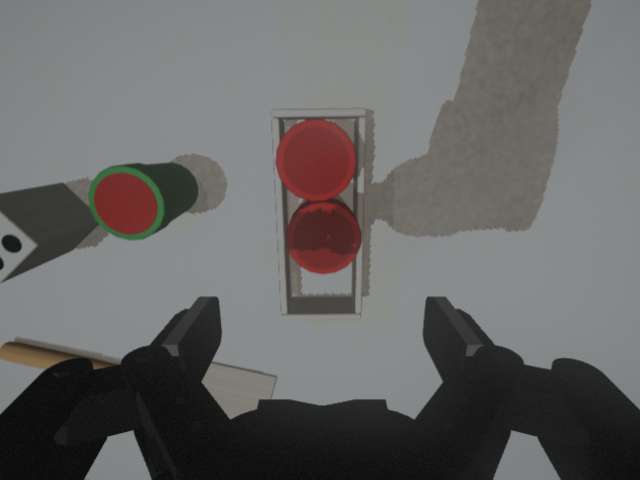

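```bash
python3 -m jog '[[0,-4,0.5,0.12],[0,-8,0.5,0.24],[0,-12,0.5,0.36],[0,-16,0.5,0.48],[0,-20,0.5,0.6],[0,-23,0.5,0.72],[0,-24.1,0.5,0.84],[0,-24.1,0.5,0.87],[0,-24.1,0.5,0.87],[0,-24.1,0.5,0.87]]'
python3 - <<'E'
from h import *; from station import bot
o=bot.get_obs(); b=np.array([.5552,.1904]);t=np.radians(15.5);ux=np.array([np.cos(t),np.sin(t)]);uy=np.array([-ux[1],ux[0]])
c=bot.read_camera('top');P=cloud(c)
l=(P[...,2]>.075)&(P[...,2]<.1)&(c['depth']>0); q=P[l][:,:2]-b; X=q@ux;Y=q@uy;k=(abs(X)<.1)&(abs(Y)<.04); print('lids box x',X[k].min(),X[k].max(),'y',Y[k].min(),Y[k].max())
for ce,s,m in blobs(red(c),100): p=ray(c,ce,.086)[0,:2]-b;print(ce,(p@ux).round(4),(p@uy).round(4),s[4])
c=bot.read_camera('wrist');P=cloud(c);m=(P[...,2]>.076)&(P[...,2]<.084)&(c['depth']>0)&(np.hypot(P[...,0]-.6227,P[...,1]+.0385)<.045)
r=cv2.minAreaRect((P[m][:,:2]*1000).astype(np.float32));print('block',r,m.sum())
go(o,[.6227,-.0385,.045],55.4)
E
```

```text
t: 8.13
eef_pos: [0.6198, -0.0392, 0.1659]
tool_rot: [-0.001, 0.295, 0.955, -0.0]
contact_force: [-0.3, 0.7, 0.5]
gripper_width: 0.998
grasp_force: 0.0
lids box x -0.07939696407868471 0.02702351259300272 y -0.028670315242454315 0.02821162743693106
[222.59941234 276.07541626] -0.0265 -0.0005 1021
block ((623.4786987304688, -39.1104736328125), (48.008140563964844, 47.58951950073242), 55.76778030395508) 4409
now [ 0.6198 -0.0392  0.1659] y at 55.67 tilt 0.16 row [-0.23  0.24 12.09] 0.005
```

```bash
python3 -m jog '[[-0.3,0.2,4,0],[-0.3,0.2,7.5,0],[-0.3,0.2,9.5,0],[-0.3,0.2,11,0],[-0.3,0.2,12,0],[-0.3,0.2,12,0],[-0.3,0.2,12,0]]' -1
python3 -m jog '[[0,0,0,0],[0,0,0,0],[0,0,0,0],[0,0,0,0],[0,0,0,0],[0,0,0,0],[0,0,0,0],[0,0,0,0],[0,0,0,0],[0,0,0,0]]' 1 45
python3 -m jog '[[0,0,-3,0],[0,0,-6,0],[0,0,-9,0],[0,0,-11.5,0],[0,0,-11.5,0],[0,0,-11.5,0]]'
python3 - <<'E'
from h import *; from station import bot
o=bot.get_obs();b=np.array([.5552,.1904]);t=np.radians(15.5);ux=np.array([np.cos(t),np.sin(t)]);uy=np.array([-ux[1],ux[0]])
go(o,[*(b+.056*ux),.16],105.5)
E
```

```text
t: 8.82
eef_pos: [0.6243, -0.0393, 0.0473]
tool_rot: [-0.0, 0.295, 0.955, 0.0]
contact_force: [-0.4, 0.0, 0.2]
gripper_width: 1.002
grasp_force: 0.0
t: 9.65
eef_pos: [0.6253, -0.0395, 0.0485]
tool_rot: [0.001, 0.296, 0.955, 0.001]
contact_force: [-0.3, 1.2, 6.7]
gripper_width: 0.558
grasp_force: 47.8
t: 10.15
eef_pos: [0.6246, -0.0397, 0.1631]
tool_rot: [0.001, 0.296, 0.955, 0.0]
contact_force: [-0.3, -0.4, -4.2]
gripper_width: 0.553
grasp_force: 49.2
now [ 0.6246 -0.0397  0.1631] y at 55.58 tilt 0.11 row [15.13 19.34  0.32] -0.871
```

```bash
python3 -m jog '[[2,2.6,0,-0.12],[4,5.2,0,-0.24],[6.5,8.4,0,-0.36],[9,11.6,0,-0.48],[11.5,14.7,0,-0.6],[13.5,17.3,0,-0.72],[14.7,18.8,0,-0.84],[15.1,19.3,0,-0.87],[15.1,19.3,0,-0.87],[15.1,19.3,0,-0.87],[15.1,19.3,0,-0.87]]'
python3 - <<'E'
from h import *; from station import bot
o=bot.get_obs();b=np.array([.5552,.1904]);t=np.radians(15.5);ux=np.array([np.cos(t),np.sin(t)]);uy=np.array([-ux[1],ux[0]])
c=bot.read_camera('wrist');P=cloud(c);Z=P[...,2];ok=c['depth']>0
cv2.imwrite('pics/w4.png',c['pixels'][...,::-1])
v,u=np.mgrid[:480,:640]
m=ok&(abs(Z-(o['eef_pos'][2]+.033))<.008)&(abs(u-320)<75); print(np.median(Z[m]))
z0=np.median(Z[m]); m&=abs(Z-z0)<.003; q=(P[m][:,:2]-b)*1000; q=np.c_[q@ux,q@uy].astype(np.float32)
print('block in box',cv2.minAreaRect(q),m.sum(),'tcp in box',(o['eef_pos'][:2]-b)@ux,(o['eef_pos'][:2]-b)@uy)
m=ok&(abs(Z-.086)<.004);q=(P[m][:,:2]-b);X=q@ux;Y=q@uy;k=abs(Y)<.04;print('lids',X[k].min(),X[k].max(),Y[k].min(),Y[k].max())
go(o,[*(b+.056*ux),.054],105.5)
E
```

```text
t: 11.07
eef_pos: [0.6088, 0.2019, 0.1613]
tool_rot: [-0.001, -0.132, 0.991, -0.001]
contact_force: [0.5, -0.7, -4.0]
gripper_width: 0.553
grasp_force: 49.0
0.19236189221004563
block in box ((52.61448669433594, -4.950569152832031), (54.07927322387695, 48.51317596435547), 89.42127227783203) 15346 tcp in box 0.05468352277148753 -0.0032028103087425558
lids -0.07855139043463297 0.028722306749346165 -0.030244257144362154 0.027955079264355063
now [0.6088 0.2019 0.1613] y at 105.15 tilt 0.15 row [-0.15  0.34 10.73] -0.006
```

View pics/w4.png

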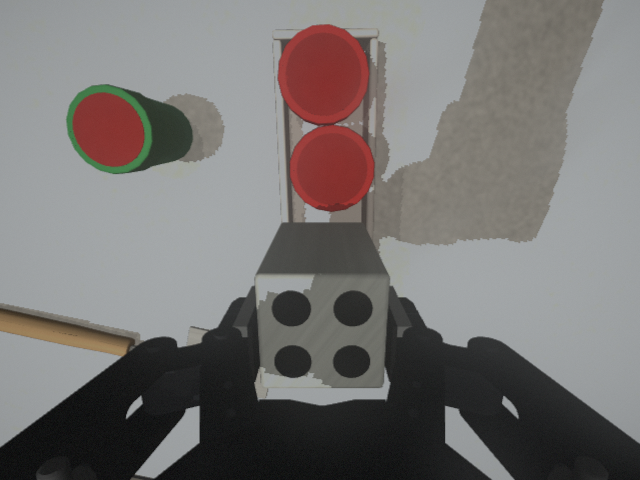

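```bash
python3 -m jog '[[-0.3,0.4,0,0],[-0.3,0.4,2,0],[-0.3,0.4,4,0],[-0.3,0.4,5.5,0],[-0.3,0.4,6.5,0],[-0.3,0.4,7.2,0],[-0.3,0.4,7.8,0],[-0.3,0.4,8.2,0],[-0.3,0.4,8.2,0]]'
python3 - <<'E'
from h import *; from station import bot
o=bot.get_obs();b=np.array([.5552,.1904]);t=np.radians(15.5);ux=np.array([np.cos(t),np.sin(t)]);uy=np.array([-ux[1],ux[0]])
print('tcp in box',(o['eef_pos'][:2]-b)@ux,(o['eef_pos'][:2]-b)@uy)
go(o,[*(b+.058*ux),.0565],105.5)
E
```

```text
t: 11.87
eef_pos: [0.6107, 0.2094, 0.0799]
tool_rot: [-0.0, -0.134, 0.991, -0.0]
contact_force: [-0.6, 0.3, -3.8]
gripper_width: 0.557
grasp_force: 49.1
tcp in box 0.058559449157060614 0.003483668360064859
now [0.6107 0.2094 0.0799] y at 105.41 tilt 0.02 row [ 0.05 -0.35  2.34] -0.002
```

Force is only the weight; it's entering cleanly. Lower the rest and release.

```bash
python3 -m jog '[[0,-0.2,0.5,0],[0,-0.2,1,0],[0,-0.2,1.5,0],[0,-0.2,2,0],[0,-0.2,2.3,0],[0,-0.2,2.3,0],[0,-0.2,2.3,0]]'
python3 -m jog '[[0,0,0,0],[0,0,0.1,0],[0,0,0.1,0],[0,0,0.1,0]]'
```

```text
t: 12.45
eef_pos: [0.6111, 0.2076, 0.057]
tool_rot: [-0.0, -0.134, 0.991, -0.0]
contact_force: [0.1, -0.3, -4.0]
gripper_width: 0.555
grasp_force: 49.1
t: 12.78
eef_pos: [0.6113, 0.2077, 0.0564]
tool_rot: [0.0, -0.134, 0.991, 0.0]
contact_force: [0.4, -0.7, -3.4]
gripper_width: 0.556
grasp_force: 49.1
```

```bash
python3 -m jog '[[0,0,0.1,0],[0,0,0.1,0],[0,0,0.1,0]]'
python3 -m jog '[[0,0,0,0],[0,0,0,0],[0,0,0,0],[0,0,0,0],[0,0,0,0],[0,0,-1,0],[0,0,-4,0],[0,0,-8,0],[0,0,-12,0],[0,0,-16,0],[0,0,-18,0],[0,0,-18,0],[0,0,-18,0]]' -1
python3 - <<'E'
from h import *; from station import bot
o=bot.get_obs();b=np.array([.5552,.1904]);t=np.radians(15.5);ux=np.array([np.cos(t),np.sin(t)]);uy=np.array([-ux[1],ux[0]])
c=bot.read_camera('wrist');P=cloud(c);Z=P[...,2];ok=c['depth']>0
cv2.imwrite('pics/w5.png',c['pixels'][...,::-1])
q=P[...,:2]-b;X=q@ux;Y=q@uy
for x in(-.053,.0005,.055):
    m=ok&(abs(X-x)<.018)&(abs(Y)<.018)&(Z>.06);A=np.c_[P[m][:,:2],np.ones(m.sum())];k=np.linalg.lstsq(A,Z[m],rcond=None)[0];print(x,m.sum(),np.median(Z[m]),'tilt',np.hypot(*k[:2]))
for y in (105.5-180,-26,-26+180,64,105.5): go(o,[.5053,-.2451,.26],y)
print(o['q'].round(2))
E
```

```text
t: 13.03
eef_pos: [0.6112, 0.2076, 0.0553]
tool_rot: [-0.0, -0.134, 0.991, 0.0]
contact_force: [-0.6, 0.6, -4.2]
gripper_width: 0.555
grasp_force: 49.1
t: 14.12
eef_pos: [0.612, 0.2078, 0.2376]
tool_rot: [0.002, -0.134, 0.991, 0.001]
contact_force: [0.2, -0.1, -0.3]
gripper_width: 0.998
grasp_force: 0.0
-0.053 2277 0.08588546278511106 tilt 0.007756056856210918
0.0005 1947 0.08598820147042996 tilt 0.0032146963871102
0.055 16539 0.3240958825029267 tilt 6.491927281110063
now [0.612  0.2078 0.2376] y at 105.41 tilt 0.22 row [ 22.32 -40.82  -2.35] 3.14
now [0.612  0.2078 0.2376] y at 105.41 tilt 0.22 row [ 22.32 -40.82  -2.35] 2.294
now [0.612  0.2078 0.2376] y at 105.41 tilt 0.22 row [ 22.32 -40.82  -2.35] -0.848
now [0.612  0.2078 0.2376] y at 105.41 tilt 0.22 row [ 22.32 -40.82  -2.35] 0.723
now [0.612  0.2078 0.2376] y at 105.41 tilt 0.22 row [ 22.32 -40.82  -2.35] -0.002
[-0.6   0.43  0.24  1.64 -0.11  1.09  1.51]
```

View pics/w5.png

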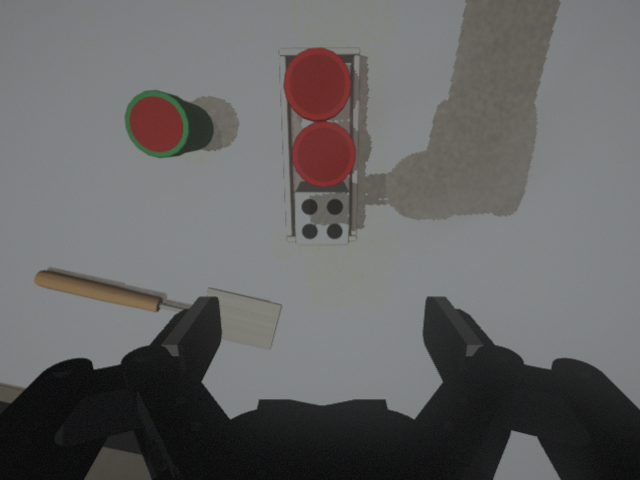

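```bash
python3 -m jog '[[2.2,-3.5,-2.3,0.12],[4,-7,-2.3,0.24],[6,-10.5,-2.3,0.36],[8,-14,-2.3,0.48],[10,-17.5,-2.3,0.6],[12,-21,-2.3,0.72],[14,-24.5,-2.3,0.84],[15.5,-28,-2.3,0.96],[17,-31,-2.3,1.08],[18.5,-34,-2.3,1.2],[20,-37,-2.3,1.32],[21.5,-39.5,-2.3,1.44],[22.3,-40.8,-2.3,1.56],[22.3,-40.8,-2.3,1.68],[22.3,-40.8,-2.3,1.8],[22.3,-40.8,-2.3,1.84],[22.3,-40.8,-2.3,1.84],[22.3,-40.8,-2.3,1.84]]'
python3 - <<'E'
from h import *; from station import bot
o=bot.get_obs();b=np.array([.5552,.1904]);t=np.radians(15.5);ux=np.array([np.cos(t),np.sin(t)]);uy=np.array([-ux[1],ux[0]])
c=bot.read_camera('top');P=cloud(c);Z=P[...,2];ok=c['depth']>0
q=P[...,:2]-b;X=q@ux;Y=q@uy
for x in(-.053,.0005,.055):
    m=ok&(abs(X-x)<.018)&(abs(Y)<.018)&(Z>.06);A=np.c_[P[m][:,:2],np.ones(m.sum())];k=np.linalg.lstsq(A,Z[m],rcond=None)[0];print(x,m.sum(),np.median(Z[m]),'tilt',np.hypot(*k[:2]).round(3),'max',X[ok&(abs(X-x)<.03)&(abs(Y)<.035)&(Z>.07)].max(),)
c=bot.read_camera('wrist');P=cloud(c);Z=P[...,2];ok=c['depth']>0
m=ok&(abs(Z-.192)<.004)&(np.hypot(P[...,0]-.5053,P[...,1]+.2451)<.045);print('cap',m.sum(),cv2.minEnclosingCircle((P[m][:,:2]*1000).astype(np.float32)),P[m].mean(0),np.median(Z[m]))
go(o,[.5053,-.2451,.162],0);print(o['q'].round(2))
E
```

```text
t: 15.67
eef_pos: [0.5041, -0.2446, 0.2571]
tool_rot: [-0.001, 0.706, 0.708, -0.001]
contact_force: [-1.0, -0.1, 0.1]
gripper_width: 0.998
grasp_force: 0.0
-0.053 295 0.08557483159686075 tilt 0.009 max -0.023072497581992955
0.0005 294 0.08558768861632626 tilt 0.041 max 0.027234693628707018
0.055 288 0.08535786547990853 tilt 0.008 max 0.08037914411805752
cap 6353 ((506.89739990234375, -246.83848571777344), 29.891721725463867) [ 0.50684161 -0.24541237  0.19172208] 0.19176144563837608
now [ 0.5041 -0.2446  0.2571] y at 0.1 tilt 0.15 row [-0.05  0.14  9.51] 0.002
[-0.28  0.33  0.78  1.84 -0.26  1.08  0.6 ]
```

```bash
python3 -m jog '[[-0.1,0.2,2.5,0],[-0.1,0.2,5,0],[-0.1,0.2,7,0],[-0.1,0.2,8.4,0],[-0.1,0.2,9.3,0],[-0.1,0.2,9.3,0],[-0.1,0.2,9.3,0]]' -1
python3 -m jog '[[0,0,0,0],[0,0,0,0],[0,0,0,0],[0,0,0,0],[0,0,0,0],[0,0,0,0],[0,0,0,0],[0,0,0,0],[0,0,0,0],[0,0,0,0]]' 1 40
python3 -c "
from station import bot
o=bot.get_obs();print(o['torque'],o['contact_force'],o['q'][6])"
python3 -m jog '[[0,0,0,0.03],[0,0,0,0.06],[0,0,0,0.09],[0,0,0,0.12],[0,0,0,0.12],[0,0,0,0.12]]'
python3 -c "
from station import bot
o=bot.get_obs();print(o['torque'],o['contact_force'],o['q'][6])"
```

```text
t: 16.35
eef_pos: [0.5067, -0.2461, 0.1654]
tool_rot: [-0.0, 0.707, 0.707, -0.0]
contact_force: [0.8, -0.7, 0.2]
gripper_width: 1.0
grasp_force: 0.0
t: 17.18
eef_pos: [0.5073, -0.2464, 0.1666]
tool_rot: [0.001, 0.707, 0.707, 0.001]
contact_force: [-2.1, 0.1, 5.5]
gripper_width: 0.688
grasp_force: 42.4
[0.04212872 0.36574039 0.0140459 ] [-2.08158328  0.11412111  5.49611293] 0.6904571298181559
t: 17.68
eef_pos: [0.5072, -0.2467, 0.1666]
tool_rot: [0.001, 0.747, 0.665, -0.0]
contact_force: [-2.7, -0.5, 5.6]
gripper_width: 0.686
grasp_force: 42.8
[-0.2039961   0.42063942  1.12309332] [-2.73339717 -0.50256405  5.56221604] 0.5913312856875405
```

```bash
python3 -m jog '[[0,0,0,-0.05],[0,0,0,-0.1],[0,0,0,-0.12],[0,0,0,-0.12]]'
python3 -c "
from station import bot
o=bot.get_obs();print(o['torque'],o['contact_force'],o['q'][6])"
python3 -m jog '[[0,0,0,-0.04],[0,0,0,-0.08],[0,0,0,-0.12],[0,0,0,-0.16],[0,0,0,-0.16]]'
python3 -c "
from station import bot
o=bot.get_obs();print(o['torque'],o['contact_force'],o['q'][6])"
```

```text
t: 18.02
eef_pos: [0.5073, -0.2463, 0.1666]
tool_rot: [0.001, 0.707, 0.707, 0.001]
contact_force: [-2.5, 1.2, 6.0]
gripper_width: 0.688
grasp_force: 42.8
[0.11673248 0.48086648 0.05255761] [-2.52582195  1.17851727  6.00533906] 0.6910283700979375
t: 18.43
eef_pos: [0.5072, -0.2464, 0.1666]
tool_rot: [0.001, 0.648, 0.762, 0.001]
contact_force: [-2.3, -0.0, 5.9]
gripper_width: 0.689
grasp_force: 42.8
[0.13165209 0.4395979  0.10461192] [-2.28226112 -0.03405161  5.94512796] 0.8272185693216335
```

```bash
python3 -m jog '[[0,0,0,-0.1],[0,0,0,-0.2],[0,0,0,-0.3],[0,0,0,-0.4],[0,0,0,-0.5],[0,0,0,-0.6],[0,0,0,-0.6]]'
python3 -c "
from station import bot
o=bot.get_obs();print(o['torque'],o['contact_force'],o['q'][6])"
python3 -m jog '[[0,0,0,-0.1],[0,0,0,-0.2],[0,0,0,-0.3],[0,0,0,-0.4],[0,0,0,-0.5],[0,0,0,-0.6],[0,0,0,-0.65],[0,0,0,-0.65]]'
python3 -c "
from station import bot
o=bot.get_obs();print(o['torque'],o['contact_force'],o['q'][6])"
```

```text
t: 19.02
eef_pos: [0.5074, -0.2464, 0.1666]
tool_rot: [0.001, 0.393, 0.92, 0.0]
contact_force: [-1.2, 0.5, 7.1]
gripper_width: 0.688
grasp_force: 43.1
[0.09984067 0.37595094 0.12291998] [-1.24723605  0.51898736  7.08537145] 1.3453355171278976
t: 19.68
eef_pos: [0.5073, -0.2464, 0.1666]
tool_rot: [0.001, 0.08, 0.997, -0.0]
contact_force: [-1.4, -0.4, 7.7]
gripper_width: 0.688
grasp_force: 43.2
[0.22509776 0.30385566 0.09273667] [-1.35729388 -0.38751292  7.67778052] 1.915204317445384
```

```bash
python3 -m jog '[[0,0,-0.1,0],[0,0,-0.2,0],[0,0,-0.3,0],[0,0,-0.4,0],[0,0,-0.5,0],[0,0,-0.5,0]]'
```

```text
t: 20.18
eef_pos: [0.5068, -0.246, 0.1704]
tool_rot: [0.0, 0.08, 0.997, -0.0]
contact_force: [-0.2, -0.0, -0.4]
gripper_width: 0.686
grasp_force: 43.0
```

```bash
python3 -m jog '[[0,0,-0.5,0],[0,0,-1,0],[0,0,-1.7,0],[0,0,-2.5,0],[0,0,-3.5,0],[0,0,-4.5,0],[0,0,-5.5,0],[0,0,-6.5,0],[0,0,-7.2,0],[0,0,-7.6,0],[0,0,-7.6,0],[0,0,-7.6,0],[0,0,-7.6,0],[0,0,-7.6,0],[0,0,-7.6,0],[0,0,-7.6,0]]'
python3 - <<'E'
from h import *; from station import bot
o=bot.get_obs();print(o['contact_force'],o['grasp_force'],o['joint_vel'].round(3),o['eef_pos'])
c=bot.read_camera('scene');P=cloud(c);cv2.imwrite('pics/s9.png',c['pixels'][...,::-1])
E
```

```text
t: 21.52
eef_pos: [0.5066, -0.246, 0.2459]
tool_rot: [-0.0, 0.08, 0.997, 0.0]
contact_force: [0.0, 0.3, -1.1]
gripper_width: 0.689
grasp_force: 43.1
[ 0.02690447  0.30233841 -1.07738648] 43.10668118909234 [ 0.    -0.001  0.    -0.     0.    -0.001  0.   ] [ 0.50658391 -0.24597434  0.2459084 ]
```

View pics/s9.png

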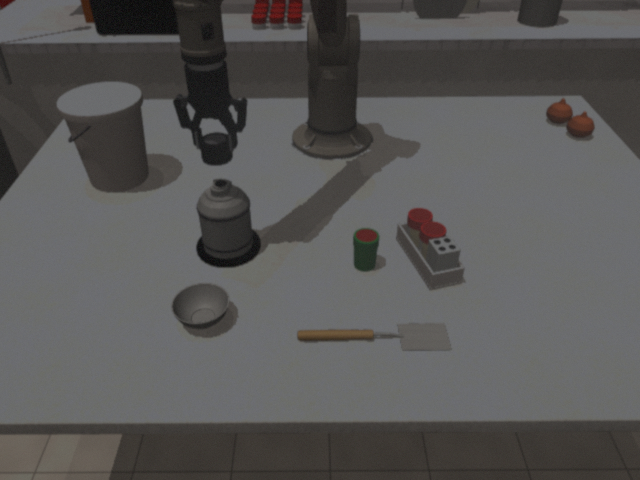

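The scene view shows the cap held at (216,148), level and about 80 mm above the bare neck at (222,187). Both jars and the block are upright in the box near (432,240), and the bowl and spatula haven't moved.

```bash
python3 -c "
from station import bot
print(bot.hand_in())"
```

```text
the job is handed in; nothing more can be done
None
```

I packed the jar and the cold block upright in the freezing box, unscrewed the cap (it turns counter-clockwise), and handed the job in at about 21.5 s with the cap held level about 80 mm above its seat; no verdict came back.

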